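# Set the slow metronome movement going

### The job

Three bare metronome movements stand on maple blocks on the regulating desk with their pendulums at rest. Start the slow one, whose sliding brass weight sits highest on its rod: with a fingertip push its rod lightly about twenty degrees to one side, then let it go and draw the hand clear so that it swings freely from side to side by itself. Do not grip the rod or lift anything, keep the other two pendulums at rest, and leave the blocks, the gate and everything else on the desk where they are.

Things in the scene. Friction and masses are not known exactly. Their poses are not given: they have to be found in the camera images.
- movement_slow: Bare metronome movement, sliding weight highest on its rod. The one to start. Loose, 0.85 kg. Origin: centre of the block's underside, z up, front -x. Maple block 90 (x) by 100 (y) by 16 mm; brass frame 36 by 60 mm, top 92 mm high; winding key at the -y side out to 80 mm, 37 mm high. Pendulum before the frame: pivot at x -28, y 0, z 80 mm, swinging in the y-z plane.
- pendulum_slow (a joint): Pendulum angle: 0 upright and at rest, positive when the rod top leans to its movement's +y, stops at +-0.62 rad. A true pendulum, about 2 s to and fro: it follows a finger with about 0.02 N, falls back when let go and swings on for about a minute. Nickel bob, a 34 mm disc 11 mm thick, centred 42 mm below the pivot.
- rod_top_slow (a point): Top end of the flat steel pendulum rod, on its centre line: 165 mm above the pivot, 245 mm above the desk at rest, nothing above it. Rod 5 mm (y) by 2.5 mm (x).
- weight_slow (a point): Middle of the brass sliding weight on that rod, 122 mm above the pivot (202 mm above the desk at rest): 16 mm wide (y) below, 22 mm above, 10 mm deep (x), 20 mm high; it does not slip on the rod.
- movement_middle: Bare metronome movement, sliding weight half way up on its rod. Leave its pendulum at rest. Loose, 0.85 kg. Origin: centre of the block's underside, z up, front -x. Maple block 90 (x) by 100 (y) by 16 mm; brass frame 36 by 60 mm, top 92 mm high; winding key at the -y side out to 80 mm, 37 mm high. Pendulum before the frame: pivot at x -28, y 0, z 80 mm, swinging in the y-z plane.
- pendulum_middle (a joint): Pendulum angle: 0 upright and at rest, positive when the rod top leans to its movement's +y, stops at +-0.62 rad. Swings as freely as the slow one, only quicker. Nickel bob, a 34 mm disc 11 mm thick, centred 42 mm below the pivot.
- rod_top_middle (a point): Top end of the flat steel pendulum rod, on its centre line: 165 mm above the pivot, 245 mm above the desk at rest, nothing above it. Rod 5 mm (y) by 2.5 mm (x).
- weight_middle (a point): Middle of the brass sliding weight on that rod, 84 mm above the pivot (164 mm above the desk at rest): 16 mm wide (y) below, 22 mm above, 10 mm deep (x), 20 mm high; it does not slip on the rod.
- movement_fast: Bare metronome movement, sliding weight lowest on its rod. Leave its pendulum at rest. Loose, 0.85 kg. Origin: centre of the block's underside, z up, front -x. Maple block 90 (x) by 100 (y) by 16 mm; brass frame 36 by 60 mm, top 92 mm high; winding key at the -y side out to 80 mm, 37 mm high. Pendulum before the frame: pivot at x -28, y 0, z 80 mm, swinging in the y-z plane.
- pendulum_fast (a joint): Pendulum angle: 0 upright and at rest, positive when the rod top leans to its movement's +y, stops at +-0.62 rad. Swings as freely as the slow one, only quicker. Nickel bob, a 34 mm disc 11 mm thick, centred 42 mm below the pivot.
- rod_top_fast (a point): Top end of the flat steel pendulum rod, on its centre line: 165 mm above the pivot, 245 mm above the desk at rest, nothing above it. Rod 5 mm (y) by 2.5 mm (x).
- weight_fast (a point): Middle of the brass sliding weight on that rod, 46 mm above the pivot (126 mm above the desk at rest): 16 mm wide (y) below, 22 mm above, 10 mm deep (x), 20 mm high; it does not slip on the rod.
- pyramid_case: Empty maple pyramid case, 120 mm square at the foot, 221 mm high; loose, stands at the back. Origin: centre of its underside.
- tweezers_stand: Steel block 45 (x) by 90 (y) by 22 mm with three tweezers upright in it, 136 mm high in all; loose. Origin: centre of its underside.
- escapement_wheel: Brass escapement wheel lying flat, 38 mm across, 5 mm thick with a 20 mm arbor; loose. Origin: centre of its underside.
- spare_bob: Spare nickel pendulum bob lying flat, a disc 34 mm across, 12 mm thick; loose. Origin: centre of its underside.
- screwdriver: Screwdriver 120 mm long lying along its x; loose. Origin: under its middle.
- oil_pot: Round glass oil pot with a brass lid, 40 mm across, 34 mm high; loose. Origin: centre of its underside.
- winding_key: Spare brass winding key lying flat, 35 mm long; loose. Origin: under its middle.
- gate (a joint): Small oak slat swing gate in the fence along the back of the desk, 123 mm high: 0 closed, grows as it opens away from the robot.
Not all that is in view belongs to the job. What is shaped like the movement_fast but blue is not meant.

How it is judged (in metres and radians):
On the way, in this order (a step that is already met when the one before it is completed fails the run):
1. the fingertips touch the pendulum of the slow movement and push it off its rest ((contact force between the fingers and pendulum_slow above 0.003 N or ((value of joint pendulum_slow above 0.06 rad or value of joint pendulum_slow below -0.06 rad) and distance between the grasp point and rod_top_slow below 0.1 m))).
2. the pendulum is let go well to one side (more than 0.2 rad) with nothing touching it (contact force between anything else and pendulum_slow below 0.001 N and (value of joint pendulum_slow above 0.2 rad or value of joint pendulum_slow below -0.2 rad)), for 0.02 s.
At the end, for the whole second after the job is handed in: The slow pendulum swings by itself, touched by nothing: at every moment it leans more than 0.10 rad or moves faster than 0.2 rad/s. The other two pendulums are within 0.05 rad of upright, the movements and loose things within 12 mm of where they started, the gate closed (under 0.08 rad) (contact force between anything else and pendulum_slow below 0.001 N and ((value of joint pendulum_slow above 0.1 rad or value of joint pendulum_slow below -0.1 rad) or velocity of joint pendulum_slow above 0.2 rad/s or velocity of joint pendulum_slow below -0.2 rad/s) and not ((value of joint pendulum_middle above 0.05 rad or value of joint pendulum_middle below -0.05 rad) or (value of joint pendulum_fast above 0.05 rad or value of joint pendulum_fast below -0.05 rad)) and not (distance of any of pyramid_case, tweezers_stand, escapement_wheel, spare_bob, screwdriver, oil_pot, winding_key, movement_slow, movement_middle, movement_fast from where it was at the start of the episode above 0.012 m or value of joint gate above 0.08 rad)).
It fails at once if the fingers press or grip the slow pendulum with more than 5 N (contact force between the fingers and pendulum_slow above 5 N).
It fails at once if the pendulum of another movement is set swinging (more than 0.05 rad) ((value of joint pendulum_middle above 0.05 rad or value of joint pendulum_middle below -0.05 rad) or (value of joint pendulum_fast above 0.05 rad or value of joint pendulum_fast below -0.05 rad)).
It fails at once if a movement or a loose thing is shifted or lifted more than 12 mm, or the gate is opened more than 0.08 rad (distance of any of pyramid_case, tweezers_stand, escapement_wheel, spare_bob, screwdriver, oil_pot, winding_key, movement_slow, movement_middle, movement_fast from where it was at the start of the episode above 0.012 m or value of joint gate above 0.08 rad).
It also fails if it takes over 40 s, if anything falls off the work surface, if the arm or the gripper's body presses on something with over 40 N, if the wrist force passes 120 N, or if a joint passes its speed limit or range.

### The arm

A 7-joint arm with a two-finger parallel gripper is mounted at the origin on the work surface. World frame = base frame: x ahead of the robot, y to its left, z up, the work surface at z = 0. Lengths are in mm, angles in rad, forces in N, time in s.
With the tool pointing down it reaches from about 425 to 975 mm from the base axis. Payload 16.7 kg.
Tool frame: the origin (TCP) lies midway between the tips of the shut fingers; the grasp point (between the pads) lies grip_point_offset behind it (grip_point_offset is the distance from the TCP to the grasp point, in mm); z points along the fingers, y is the line along which they close (so a half turn about z gives the same grasp; the last joint's range is limited). The gripper opens to 85 mm and grips with 20 to 120 N. Pads are 22 mm wide; open, the fingers measure 114 mm over their backs; the gripper's body (76 mm by 85 mm) begins 54 mm behind the grasp point. The pads swing forward as they close: fully open they stand 13 mm farther back than shut.
Start: joints at [-1.278, 0.426, 0.074, 1.606, -0.034, 1.111, -0.067], TCP at [288.606, 610.148, 201.602] pointing down, gripper open.
Joint ranges: [-2.85, 2.85], [-0.5, 2.14], [-1.23, 1.37], [0.21, 2.46], [-1.02, 4.16], [0.16, 2.05], [-2.73, 2.73]. Speed limits (rad/s): [1.89, 1.89, 2.39, 2.39, 3.01, 3.01, 3.01].

### API

Orientations are given as a unit quaternion [w, x, y, z].
In Python, from workcell import * gives the robot as it stands.
- The arm moves only by the tool play_rows, never from a script. Its argument "targets" is a list of rows, each a list of 6 numbers: the shift along the tool's x, y, z in mm, then the turn, a rotation vector about the tool's x, y, z in degrees. In form: [[x, y, z, wx, wy, wz], ...]. A call has exactly 5 rows; each row is the pose to reach, as a shift and turn from the pose commanded when the call began, along the tool's axes at that moment; what a row does not reach only later rows make up. A row lasts 1/12 s, in which the tool goes at most 41.7 mm and 7.16 degrees, less where a joint would pass 70% of its speed; a pose out of reach is approached as far as the arm can. A call with a gripper value outside its range is refused whole. "hand" is the opening, from -1 (shut) to 1 (fully open), set as the call begins (left out, the last holds). The fingers move at their own pace and stop on an object; "grip_force" is the grip in N (left out, the last holds). Time passes only in rows, so rows that repeat a pose let the fingers close, or fill a call up. It gives the time, the measured TCP pose, the force, the opening and the grip force at its end, in the units of the state.
- observe(): the state, without advancing time (a new reading comes with each control period).
- capture(name): name is "side" or "top"; returns the picture (384x512x3 uint8, blue, green, red); there is no depth.
- get_calibration(name): a dict with "vertical_fov" (degrees; the focal length in pixels is half the picture's height over the tangent of half this angle, whatever the lens; pixels are square), "cx", "cy" (the principal point, pixels), "distortion" ([k1, k2, p1, p2, k3] as OpenCV has them; the pictures are not rectified), "camera_from_world" (4x4, takes a point from world to camera coordinates). Camera axes: x right, y up, looking along -z (the intrinsics and any distortion apply to the point x, -y, -z); pixel columns grow to the right and rows downward; lengths in mm; the calibration is good to about 2 mm. A picture is of the moment at which its call begins. get_calibration takes no time and is no camera call.
- finish_job(): hands the job in; it is judged then, once.
Trained networks look in the newest picture that a camera, given by its name, has taken for a name from the list of things; names that differ only in an ending like _2 or _b are one class to them, and where a whole thing is asked for, a point or a joint stands for the part that bears it (a point fixed in the world has none). Each returns a list of dicts, best first, with "score" (0 to 1); they miss things now and then, are a little off and sometimes report something else, mostly with a low value. They report only what shows in the picture. A call takes as long as a camera call. They do not tell look-alikes from the thing itself.
- look_for(camera, name): "at" ([x, y, z] in mm, in world coordinates, good to about 4 mm: the middle of the surface that is visible of it).
- cut_out(camera, name): "mask" (384x512 bool, what is visible of it).
The state is a dict: "t": time; "qpos": joint angles; "joint_velocities": joint speeds; "joint_torque": joint torques, N m; "position": TCP position; "tool_rot": TCP orientation; "ft_force": force on the tool from outside, world axes, zero at the start; "ft_torque": the same for the moment, N m; "finger_gap": opening from 0.0 (shut) to 1.0 (fully open); "gripper_force": force on a finger pad.
Only numpy, scipy, OpenCV 4.12 (cv2) and the standard library are available. Lean on these libraries where they do the work, as an engineer would, in place of code of your own. Each camera call takes 0.05 s, during which the arm holds its last target. There are 200 camera calls.

## Working session

There is one attempt and no reset: what is moved stays moved. The work goes in short steps, Python scripts to look and compute and a tool call to move; the robot and the scene stay as the last step left them, time stands still between calls to the robot, and variables do not carry over. Pictures are saved under pics/ and viewed, at most 12 in all, crops included, and the job is handed in when it is done.

Besides the shell and the picture viewer there is one more tool, called after "Request:" in YAML: its name, and indented under it one key for each argument. play_rows: Moves the arm, as the interface text tells. Its arguments: {"type":"object","properties":{"targets":{"type":"array"},"hand":{"type":"number"},"grip_force":{"type":"number"}},"required":["targets"]}

```bash
mkdir -p pics; ls; cat > h.py <<'E'
from workcell import *
import numpy as np, cv2
def cal(n):
    c=get_calibration(n); f=192/np.tan(np.radians(c["vertical_fov"])/2)
    return np.array([[f,0,c["cx"]],[0,f,c["cy"]],[0,0,1.]]),np.array(c["distortion"],float),np.array(c["camera_from_world"],float)
F=np.diag([1,-1,-1.])
def proj(n,P):
    K,d,T=cal(n); p=(np.atleast_2d(P)@T[:3,:3].T+T[:3,3])@F
    return cv2.projectPoints(p,np.zeros(3),np.zeros(3),K,d)[0][:,0]
def ray(n,uv):
    K,d,T=cal(n); q=cv2.undistortPoints(np.array([[uv]],float),K,d)[0,0]
    v=T[:3,:3].T@(F@np.array([q[0],q[1],1])); return -T[:3,:3].T@T[:3,3],v/np.linalg.norm(v)
def onz(n,uv,z):
    o,v=ray(n,uv); return o+v*(z-o[2])/v[2]
def tri(a,ua,b,ub):
    o,v=ray(a,ua);p,w=ray(b,ub)
    s=np.linalg.lstsq(np.c_[v,-w],p-o,rcond=None)[0]
    A=o+v*s[0];B=p+w*s[1]; return (A+B)/2,np.linalg.norm(A-B)
E
python3 - <<'E'
from h import *
for n in("side","top"):
    im=capture(n); cv2.imwrite(f"pics/{n}0.png",im)
    print(n,"cam at",ray(n,(256,192)))
    for k in("movement_slow","movement_middle","movement_fast","weight_slow","rod_top_slow"):
        print(k,[(round(r["score"],2),np.round(r["at"]),proj(n,r["at"])[0].round()) for r in look_for(n,k)[:4]])
s=observe();print(s["t"],s["tool_rot"],s["finger_gap"],grip_point_offset if 'grip_point_offset' in globals() else '')
E
```

```text
pics
side cam at (array([ 411.36336577, -772.36419265,  926.53429829]), array([ 0.11069915,  0.68899081, -0.71626626]))
movement_slow [(0.98, array([533.,   0.,  16.]), array([255., 218.])), (0.53, array([471., 286., 128.]), array([224., 129.]))]
movement_middle [(0.7, array([ 526., -276.,   34.]), array([267., 300.]))]
movement_fast [(0.95, array([ 311., -176.,   19.]), array([178., 277.])), (0.87, array([483., 271.,  18.]), array([229., 158.])), (0.64, array([ 506., -278.,  119.]), array([260., 282.]))]
weight_slow [(0.68, array([513.,  23., 140.]), array([247., 183.])), (0.45, array([ 720., -148.,    7.]), array([330., 255.]))]
rod_top_slow [(0.59, array([777., -11.,  94.]), array([341., 195.])), (0.51, array([484., 270.,  18.]), array([229., 158.])), (0.46, array([511.,  20., 139.]), array([246., 184.]))]
top cam at (array([ 418.17154094,    2.98808556, 1302.77279433]), array([ 0.12609588,  0.01243478, -0.99194012]))
movement_slow [(0.62, array([535.,  18.,  16.]), array([256., 209.])), (0.48, array([ 504., -269.,  116.]), array([370., 216.]))]
movement_middle [(0.72, array([ 532., -258.,   15.]), array([357., 209.])), (0.38, array([604., 327., 124.]), array([135., 179.]))]
movement_fast [(0.94, array([494., 274.,  13.]), array([164., 224.])), (0.82, array([287., 229.,  15.]), array([179., 300.])), (0.81, array([ 315., -156.,   12.]), array([322., 290.]))]
weight_slow [(0.64, array([507.,  27.,  95.]), array([253., 217.]))]
rod_top_slow [(0.39, array([532.,  20.,  15.]), array([256., 210.]))]
0.6 [-9.56323100e-06  2.19155831e-01  9.75689870e-01  8.57298250e-06] 0.9992367706207413 18.700000000000003
```

```bash
python3 - <<'E'
from h import *
a=cv2.imread("pics/side0.png");b=cv2.imread("pics/top0.png")
cv2.imwrite("pics/s1.png",cv2.resize(a,(800,600),interpolation=cv2.INTER_CUBIC))
cv2.imwrite("pics/t1.png",cv2.resize(b,(800,600),interpolation=cv2.INTER_CUBIC))
E
```

```text
(no output)
```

View pics/s1.png

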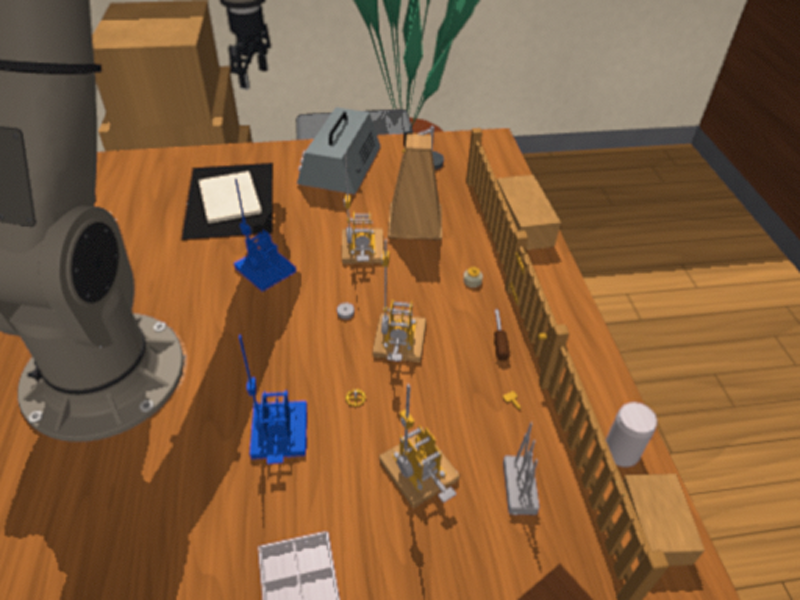

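View pics/t1.png

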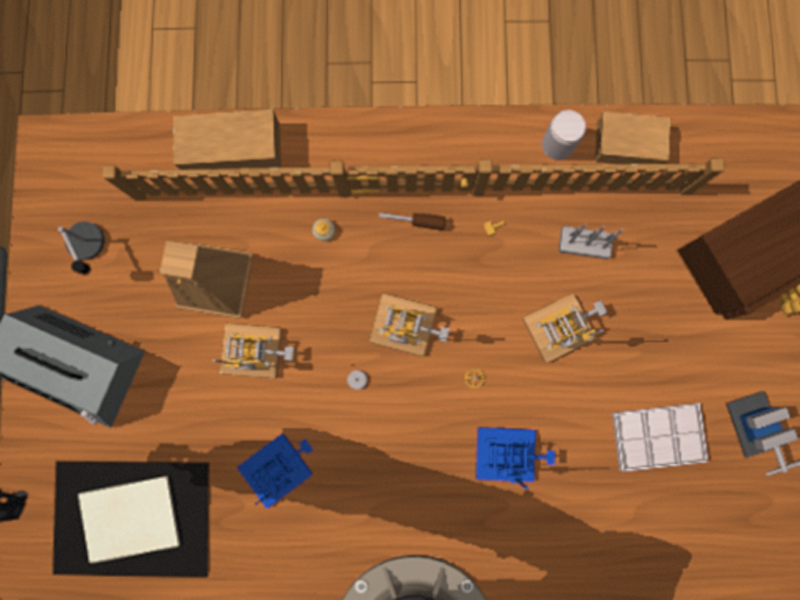

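The side view (800 px scale) shows three maple movements at about (362,245), (400,335) and (420,465). Two blue look-alikes stand at (265,255) and (278,430). I'll enlarge the three maple rods to compare the weight heights.

```bash
python3 - <<'E'
from h import *
a=cv2.imread("pics/side0.png")
c=cv2.resize(a[115:330,205:305],None,fx=2.75,fy=2.75,interpolation=cv2.INTER_CUBIC)
l=cv2.resize(a[115:180,205:265],(530,574),interpolation=cv2.INTER_CUBIC)[:591]
l=cv2.copyMakeBorder(l,0,c.shape[0]-574,0,0,cv2.BORDER_CONSTANT)
cv2.imwrite("pics/c2.png",np.hstack([c,l])[:600,:800]);print(c.shape)
E
```

```text
(591, 275, 3)
```

View pics/c2.png

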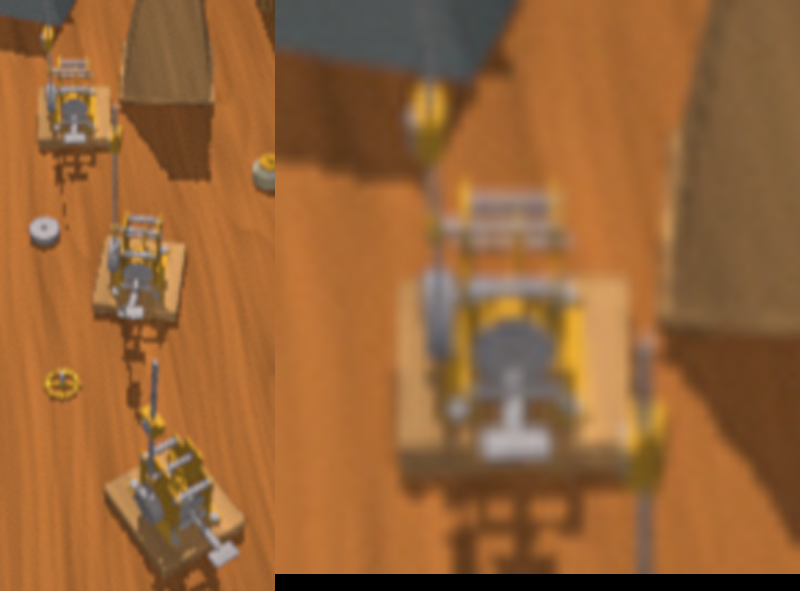

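Candidates (800 px side view): the weight at (348,203) is on the left movement, the one at (386,260) on the centre movement, and the one at (405,418) on the near movement. The centre movement fits "slow": its weight sits about 113 crop px above the pivot with only a short rod end above it. The left weight is about half way up and the near one is lowest. Both blue ones are look-alikes. Next I'll fit the centre movement's pose.

```bash
cat >> h.py <<'E'
def W(p,P):  # p=(x,y,yaw) local->world
    c,s=np.cos(p[2]),np.sin(p[2]); P=np.atleast_2d(P).astype(float)
    return np.c_[p[0]+c*P[:,0]-s*P[:,1],p[1]+s*P[:,0]+c*P[:,1],P[:,2]]
E
python3 - <<'E'
from h import *
from scipy.optimize import minimize
b=cv2.imread("pics/top0.png");a=cv2.imread("pics/side0.png")
# wood mask in top: pale maple
hsv=cv2.cvtColor(b,cv2.COLOR_BGR2HSV)
def boxpts(k):
    print(k)
cs=W((535,15,-0.2),[[45,50,16],[45,-50,16],[-45,-50,16],[-45,50,16]])
u=proj("top",cs);print(u.round(),hsv[206,240],hsv[208,245],hsv[240,256])
m=cv2.inRange(hsv,(8,60,150),(25,150,255))
roi=np.zeros_like(m);roi[180:234,225:290]=255
m&=roi
n,l,st,ce=cv2.connectedComponentsWithStats(m);i=1+np.argmax(st[1:,4])
pts=np.argwhere(m>0)[:,::-1].astype(np.float32)
print(st[1:],)
w=np.array([onz("top",q,16)[:2] for q in pts],np.float32)
print(cv2.minAreaRect(w))
# side tri of weight/rod top (mid x plane)
d=b.copy();
cv2.imwrite("pics/m.png",cv2.resize(np.hstack([cv2.cvtColor(m,cv2.COLOR_GRAY2BGR)[175:240,220:295],b[175:240,220:295]]),None,fx=5,fy=5,interpolation=cv2.INTER_NEAREST))
E
```

```text
[[243. 190.]
 [279. 196.]
 [272. 228.]
 [237. 221.]] [ 15 134 196] [ 16 137 195] [ 13 167 180]
[[236 188  43  40 610]
 [251 201   8  11  56]
 [267 201   3   2   6]
 [265 206   1   1   1]
 [264 208   1   3   3]
 [282 208   3   2   4]
 [287 209   1   3   3]
 [264 213   3   2   5]
 [253 215   3   2   4]
 [286 215   1   1   1]
 [281 218   5   2   6]]
((534.72900390625, 0.7081069946289062), (131.37136840820312, 90.88126373291016), 74.28985595703125)
```

View pics/m.png

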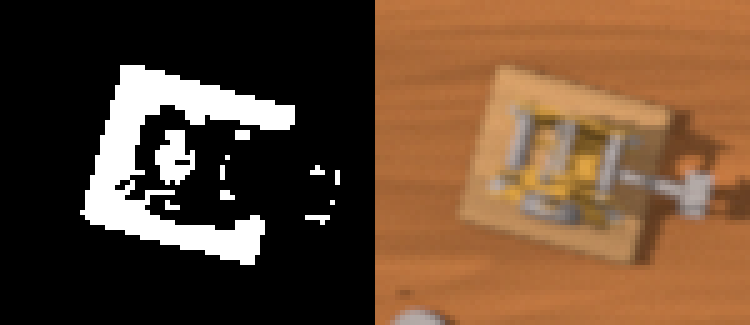

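The crop shows the slow block's top-face corners at about (245,188), (279,197), (272,227) and (237,218) in native top pixels. I'll fit the pose to those and check the predicted weight and rod top in the side view.

```bash
python3 - <<'E'
from h import *
from scipy.optimize import least_squares
L=[[45,50,16],[45,-50,16],[-45,-50,16],[-45,50,16]]
C=np.array([[245,188.2],[279.4,196.6],[272,227.4],[237,218.4]])-.4
r=least_squares(lambda p:(proj("top",W(p,L))-C).ravel(),[535,15,-.2],x_scale=[1,1,.01])
p=r.x;print(p,np.abs(r.fun).max())
Q=W(p,[[-28,0,80],[-28,0,202],[-28,0,245]]);print(Q.round(1))
us,ut=proj("side",Q),proj("top",Q);print(us.round(1),ut.round(1), proj("side",W(p,L)).round(1))
im=cv2.imread("pics/side0.png")[140:250,215:305];s=5
im=cv2.resize(im,None,fx=s,fy=s,interpolation=cv2.INTER_CUBIC)
for u in np.r_[us,proj("side",W(p,L))]: cv2.circle(im,tuple(int(v) for v in (u-[215,140]+.5)*s),3,(255,0,255),-1)
cv2.imwrite("pics/v.png",im)
E
```

```text
[ 5.39620770e+02  1.41182325e+01 -2.54564369e-01] 0.72192449831104
[[512.5  21.2  80. ]
 [512.5  21.2 202. ]
 [512.5  21.2 245. ]]
[[246.7 198.1]
 [246.8 166.2]
 [246.9 153.7]] [[255.1 215.2]
 [254.3 211.3]
 [254.  209.6]] [[272.7 203.1]
 [269.7 228.7]
 [238.4 225.5]
 [243.2 200.2]]
```

View pics/v.png

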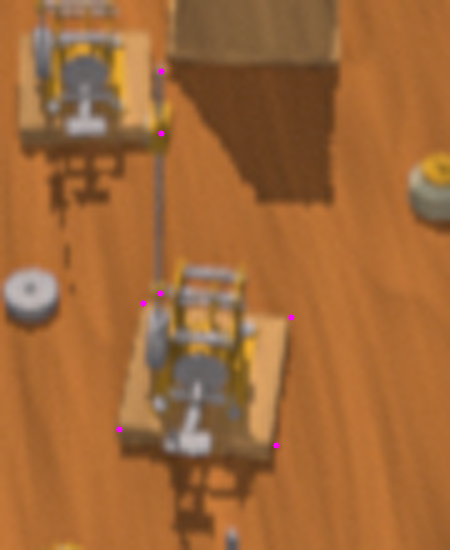

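The fit agrees with the side view: the magenta dots land on the weight, rod top, pivot and block corners. The rod is at x 512.5, y 21.2, and the swing axis is (0.252, 0.968). I'll rise, shut the fingers and align the tool's y axis with the swing axis, then travel to the movement's -y side.

Request:
play_rows:
  targets:
    - [0, 0, -35, 0, 0, -5]
    - [0, 0, -75, 0, 0, -10.7]
    - [0, 0, -110, 0, 0, -10.7]
    - [0, 0, -150, 0, 0, -10.7]
    - [0, 0, -150, 0, 0, -10.7]
  hand: -1

```text
t: 1.02
position: [289.7, 612.2, 360.3]
tool_rot: [0.001, 0.127, 0.992, 0.005]
ft_force: [0.1, 0.8, 0.6]
finger_gap: 0.3
gripper_force: 0.0
```

Request:
play_rows:
  targets:
    - [-20, -31, 0, 0, 0, 0]
    - [-40, -63, 0, 0, 0, 0]
    - [-60, -95, 0, 0, 0, 0]
    - [-80, -126, 0, 0, 0, 0]
    - [-100, -157, 0, 0, 0, 0]

```text
t: 1.43
position: [346.0, 431.2, 351.6]
tool_rot: [0.0, 0.127, 0.992, 0.0]
ft_force: [1.3, 0.5, 0.8]
finger_gap: 0.001
gripper_force: 0.0
```

Request:
play_rows:
  targets:
    - [-20, -31, 0, 0, 0, 0]
    - [-40, -63, 0, 0, 0, 0]
    - [-60, -95, 0, 0, 0, 0]
    - [-80, -126, 0, 0, 0, 0]
    - [-100, -157, 0, 0, 0, 0]

```text
t: 1.85
position: [403.1, 254.0, 351.8]
tool_rot: [0.0, 0.127, 0.992, 0.0]
ft_force: [0.7, 0.1, -0.7]
finger_gap: -0.0
gripper_force: 0.0
```

Request:
play_rows:
  targets:
    - [-20, -31, 0, 0, 0, 0]
    - [-40, -63, 0, 0, 0, 0]
    - [-60, -95, 0, 0, 0, 0]
    - [-80, -126, 0, 0, 0, 0]
    - [-100, -157, 0, 0, 0, 0]

```text
t: 2.27
position: [460.2, 76.7, 351.9]
tool_rot: [0.0, 0.127, 0.992, 0.0]
ft_force: [0.6, 0.9, -0.1]
finger_gap: 0.001
gripper_force: 0.0
```

Request:
play_rows:
  targets:
    - [-20, -31, 0, 0, 0, 0]
    - [-40, -63, 0, 0, 0, 0]
    - [-60, -95, 0, 0, 0, 0]
    - [-65, -103, 0, 0, 0, 0]
    - [-65, -103, 0, 0, 0, 0]

```text
t: 2.68
position: [497.3, -40.7, 351.8]
tool_rot: [0.0, 0.13, 0.992, -0.0]
ft_force: [-0.6, 0.7, -0.4]
finger_gap: -0.001
gripper_force: 0.0
```

```bash
python3 - <<'E'
from h import *
s=observe();P=s["position"];print(s["t"],P)
d=np.array([512.5,21.2])-P[:2];print("rod from TCP, tool x,y:",d@[-.968,.252],d@[.252,.968])
im=capture("side")
for k in([512.5,21.2,245],P): print(proj("side",k))
cv2.imwrite("pics/v2.png",cv2.resize(im[60:260,150:350],None,fx=3,fy=3,interpolation=cv2.INTER_CUBIC))
E
```

```text
2.6833 [497.29460994 -40.69324035 351.78764346]
rod from TCP, tool x,y: 0.8782789904069666 63.74441495152871
[[246.85410912 153.70779174]]
[[243.72586703 135.85687573]]
```

View pics/v2.png

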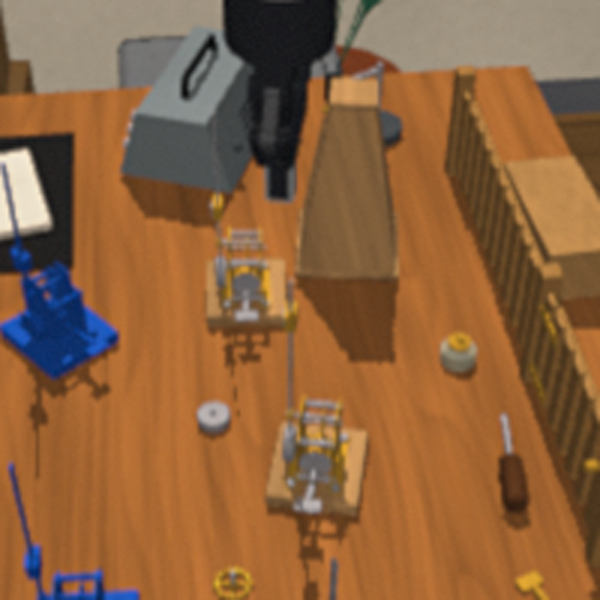

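The fingertip shows at about (280,198) in the crop, i.e. (243,126) native. The TCP projects to (244,136), so they disagree by about 10 px. I'll check with both cameras before descending.

```bash
python3 - <<'E'
from h import *
a=capture("side");b=capture("top");P=observe()["position"];print(P,observe()["t"])
us=proj("side",P)[0];ut=proj("top",P)[0];print(us,ut)
R=[]
for im,u in((a,us),(b,ut)):
    x,y=(u-35).astype(int);c=cv2.resize(im[y:y+70,x:x+70],(399,399),interpolation=cv2.INTER_CUBIC);s=399/70
    cv2.circle(c,tuple(int(v) for v in (u-[x,y]+.5)*s),3,(255,0,255),-1);R.append(c);print(x,y)
cv2.imwrite("pics/v3.png",np.hstack(R))
E
```

```text
[496.81769944 -36.56400151 351.54417189] 2.8333
[243.30233498 134.83792045] [281.53088743 212.4493741 ]
208 99
246 177
```

View pics/v3.png

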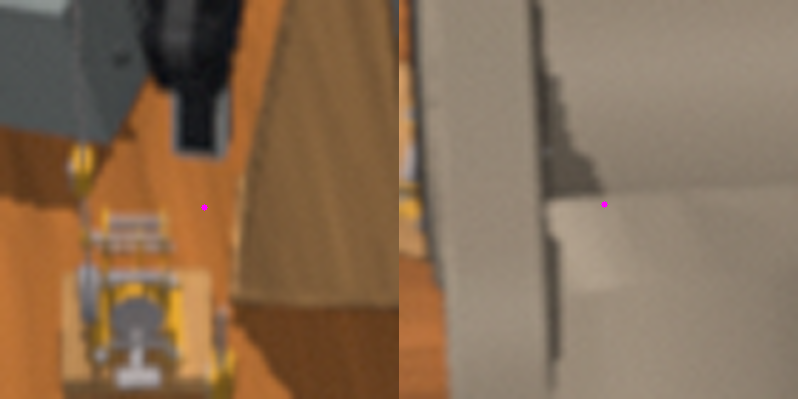

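```bash
python3 - <<'E'
from h import *
P=np.array([288.6,610.1,201.6]);yt=np.array([.428,.904,0])
for k in(0,13,30,45): print(k,proj("side",[P+[0,0,k]+yt*42,P+[0,0,k]-yt*42,P+[0,0,k]-yt*57]).round(1).tolist())
P=np.array([496.8,-36.6,351.5])
for dz in(0,15,30):
  for dy in(-14,0,14,35): print(dz,dy,proj("side",P+[0,dy,dz]).round(1))
a=cv2.imread("pics/side0.png")[0:80,120:200];b=capture("side")[80:160,205:285]
cv2.imwrite("pics/v4.png",np.hstack([cv2.resize(i,(400,400),interpolation=cv2.INTER_CUBIC) for i in(a,b)]))
E
```

```text
0 [[169.8, 56.4], [159.2, 67.2], [157.2, 69.3]]
13 [[169.3, 53.1], [158.7, 63.9], [156.7, 65.9]]
30 [[168.7, 48.7], [157.9, 59.4], [155.9, 61.4]]
45 [[168.2, 44.8], [157.3, 55.4], [155.3, 57.3]]
0 -14 [[244.  138.7]]
0 0 [[243.3 134.9]]
0 14 [[242.6 131.1]]
0 35 [[241.5 125.6]]
15 -14 [[244.  133.4]]
15 0 [[243.3 129.5]]
15 14 [[242.6 125.8]]
15 35 [[241.5 120.4]]
30 -14 [[244.  127.9]]
30 0 [[243.3 124.1]]
30 14 [[242.5 120.4]]
30 35 [[241.5 115. ]]
```

View pics/v4.png

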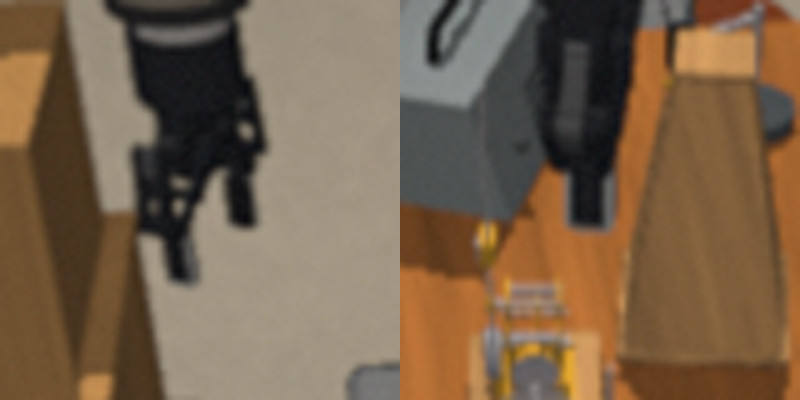

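In both the start picture and now, the visible fingertip sits about 28–30 mm higher than the reported TCP. The columns agree, so it is a height offset along the tool. A reported z of about 197 puts the real tip near 226, level with the rod above the weight. If the reported value is right after all, the finger meets the weight instead, which is also safe.

Request:
play_rows:
  targets:
    - [0, 0, 35, 0, 0, 0]
    - [0, 0, 75, 0, 0, 0]
    - [0, 0, 115, 0, 0, 0]
    - [0, 0, 150, 0, 0, 0]
    - [0, 0, 155, 0, 0, 0]

```text
t: 3.3
position: [493.8, -36.2, 191.9]
tool_rot: [-0.003, 0.126, 0.992, -0.001]
ft_force: [-1.4, -0.3, -1.2]
finger_gap: -0.001
gripper_force: 0.0
```

Request:
play_rows:
  targets:
    - [0, 5, 0, 0, 0, 0]
    - [0, 10, 0, 0, 0, 0]
    - [0, 15, 0, 0, 0, 0]
    - [0, 20, 0, 0, 0, 0]
    - [0, 25, 0, 0, 0, 0]

```text
t: 3.72
position: [504.2, -12.2, 198.0]
tool_rot: [0.001, 0.127, 0.992, 0.001]
ft_force: [0.4, -0.1, -0.2]
finger_gap: 0.002
gripper_force: 0.0
```

```bash
python3 - <<'E'
from h import *
a=capture("side");s=observe();P=s["position"];print(P,s["t"],proj("side",P))
d=np.array([512.5,21.2])-P[:2];print(d@[-.968,.252],d@[.252,.968])
cv2.imwrite("pics/v5.png",cv2.resize(a[120:220,200:300],(600,600),interpolation=cv2.INTER_CUBIC))
E
```

```text
[504.23033944 -11.33958992 197.6702593 ] 3.7667 [[245.16447032 176.1233009 ]]
0.19494523962427981 33.58227750436295
```

View pics/v5.png

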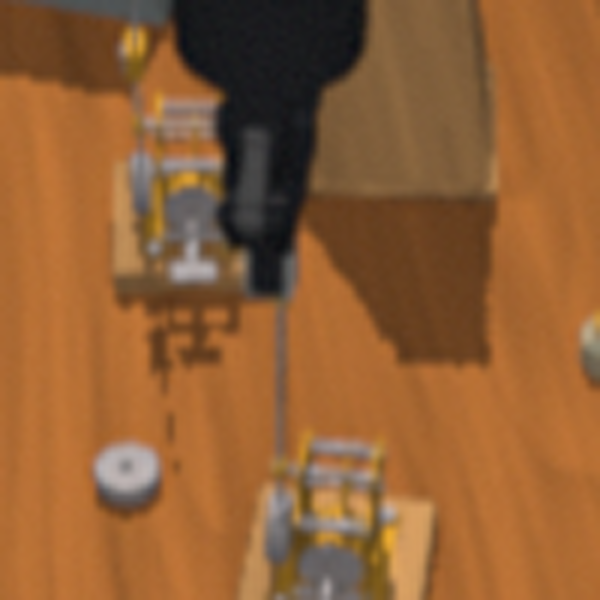

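The tip is at native (245,169), which fits a real height of about 227 mm at the reported y. The rod still stands upright beside it. Now the gentle push, in 25 mm calls.

Request:
play_rows:
  targets:
    - [0, 5, 0, 0, 0, 0]
    - [0, 10, 0, 0, 0, 0]
    - [0, 15, 0, 0, 0, 0]
    - [0, 20, 0, 0, 0, 0]
    - [0, 25, 0, 0, 0, 0]

```text
t: 4.18
position: [509.7, 11.5, 196.6]
tool_rot: [-0.0, 0.127, 0.992, -0.0]
ft_force: [0.1, 0.5, -0.3]
finger_gap: 0.001
gripper_force: 0.0
```

Request:
play_rows:
  targets:
    - [0, 5, 0, 0, 0, 0]
    - [0, 10, 0, 0, 0, 0]
    - [0, 15, 0, 0, 0, 0]
    - [0, 20, 0, 0, 0, 0]
    - [0, 25, 0, 0, 0, 0]

```text
t: 4.6
position: [516.0, 35.7, 196.6]
tool_rot: [-0.0, 0.127, 0.992, -0.0]
ft_force: [-0.7, 0.6, 1.1]
finger_gap: -0.004
gripper_force: 0.0
```

Request:
play_rows:
  targets:
    - [0, 5, 0, 0, 0, 0]
    - [0, 10, 0, 0, 0, 0]
    - [0, 15, 0, 0, 0, 0]
    - [0, 20, 0, 0, 0, 0]
    - [0, 24, 0, 0, 0, 0]

```text
t: 5.02
position: [522.1, 59.0, 196.6]
tool_rot: [0.0, 0.127, 0.992, 0.0]
ft_force: [0.3, 0.6, 0.1]
finger_gap: -0.001
gripper_force: 0.0
```

```bash
python3 - <<'E'
from h import *
a=capture("side");s=observe();P=s["position"];print(P,s["t"],s["ft_force"])
p=(539.6,14.1,-.2546)
for t in(0,.2,.35,.5): print(t,proj("side",W(p,[[-28,r*np.sin(t),80+r*np.cos(t)] for r in(122,165,60)])).round(1).tolist())
cv2.imwrite("pics/v6.png",cv2.resize(a[120:220,200:300],(600,600),interpolation=cv2.INTER_CUBIC))
E
```

```text
[522.20800894  59.69747282 196.57336818] 5.0667 [-0.11917945  1.33188489  0.54562079]
0 [[246.8, 166.2], [246.9, 153.7], [246.7, 183.0]]
0.2 [[248.0, 160.8], [248.5, 146.6], [247.3, 180.3]]
0.35 [[248.8, 158.0], [249.6, 142.9], [247.7, 178.8]]
0.5 [[249.6, 156.1], [250.6, 140.7], [248.1, 177.8]]
```

View pics/v6.png

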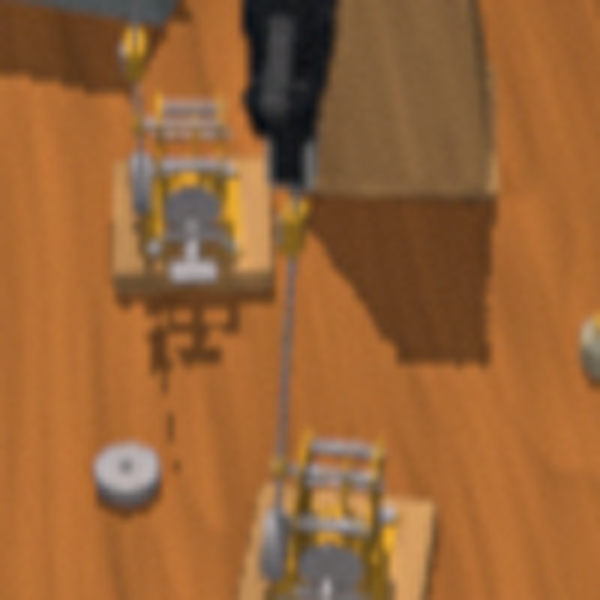

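The weight is at native (248.8,158.0), which is exactly the 0.35 rad prediction, and it rests against the fingertip. I'll release by going straight up.

Request:
play_rows:
  targets:
    - [0, -5, -41, 0, 0, 0]
    - [0, -5, -82, 0, 0, 0]
    - [0, -5, -123, 0, 0, 0]
    - [0, -5, -164, 0, 0, 0]
    - [0, -5, -170, 0, 0, 0]

```text
t: 5.48
position: [522.7, 53.5, 373.3]
tool_rot: [0.004, 0.128, 0.992, 0.002]
ft_force: [0.2, 0.4, -0.6]
finger_gap: -0.0
gripper_force: 0.0
```

```bash
python3 - <<'E'
from h import *
R=[];print(observe()["t"],observe()["position"])
for i in range(9):
    a=capture("side")
    if i%2==0: print(observe()["t"]); R.append(cv2.resize(a[130:215,225:265],(160,340),interpolation=cv2.INTER_CUBIC))
cv2.imwrite("pics/v7.png",np.hstack(R))
E
```

```text
5.4833 [522.70330647  53.487043   373.26618136]
5.5333
5.6333
5.7333
5.8333
5.9333
```

View pics/v7.png

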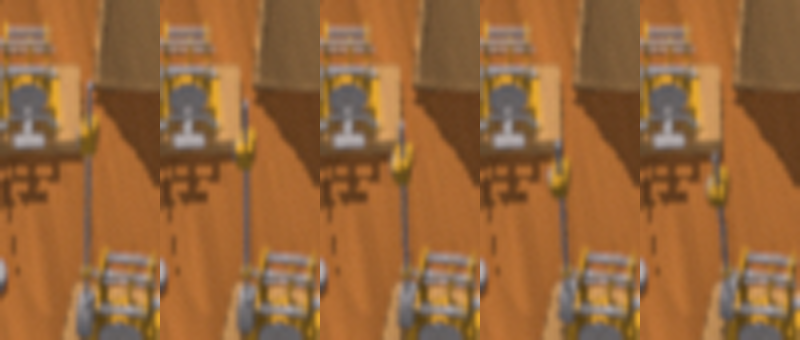

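The five frames show the weight moving steadily from about (90,135) to (718,185) in the strip. The pendulum is swinging through upright to the other side on its own, with the hand about 100 mm above. Everything else in view is in place, so I'm handing in.

```bash
python3 -c "
from workcell import *
print(finish_job())"
```

```text
the job is handed in; nothing more can be done
None
```

The slow metronome's pendulum was pushed to about 0.35 rad (20°) and released, and it was swinging freely with the hand clear when I handed the job in; the judge's result was not reported back.

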